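Set the router speed by clicks and start it

ROBOT

A 7-joint arm with a two-finger parallel gripper is mounted at the origin on the work surface. World frame = base frame: x ahead of the robot, y to its left, z up, the work surface at z = 0. Lengths are in mm, angles in rad, forces in N, time in s.
With the tool pointing down it reaches from about 425 to 875 mm from the base axis. Payload 4.7 kg.
Tool frame: the origin (TCP) lies on the centre line of the jaws, within the pads' length; the fingertips stand 25 mm ahead of it and the grasp point (between the pads) lies 6 mm ahead of it (manip.tcp_to_tips is the distance from the TCP to the fingertips, in mm); z points along the fingers, y is the line along which they close (so a half turn about z gives the same grasp; the last joint's range is limited). The gripper opens to 85 mm and grips with 20 to 120 N. Pads are 22 mm wide; open, the fingers measure 114 mm over their backs; the gripper's body (76 mm by 85 mm) begins 54 mm behind the grasp point. The pads swing forward as they close: fully open they stand 13 mm farther back than shut.
Start: joints at [1.194, 0.321, -0.07, 1.45, 0.023, 1.371, -0.057], TCP at [247.586, -601.019, 256.349] pointing down, gripper open.
Joint ranges: [-2.86, 2.86], [-0.3, 2.09], [-1.38, 1.24], [0.06, 2.45], [-1.56, 4.7], [0.09, 2.05], [-2.69, 2.69]. Speed limits (rad/s): [2.57, 2.57, 3.14, 3.14, 3.14, 3.14, 3.14].

INTERFACE

Orientations are given as [roll, pitch, yaw] about the fixed x, y, z axes, in that order (R = Rz(yaw) Ry(pitch) Rx(roll)).
In Python, from station import manip, fingers, kin, capture, camera_info, finder gives the robot as it stands. Calls block until the motion is done:
- manip.move_pose(position, orientation): joint-space move of the TCP to a pose.
- manip.move_linear(position, ori=None, speed=150, contact_N=None): straight line of the TCP; ori=None keeps the orientation; speed is the mean speed in mm/s. With contact_N (N) it stops when the force on the tool has changed by that much, and returns True; else False.
- manip.move_joints(angles): joint-space move.
- fingers.gripper_to(opening, grip_force=None): finger opening in mm; grip_force is the grip in N (None keeps the last); returns when the fingers have stopped.
- manip.hold(seconds).
- kin.ik(position, orientation): joint angles nearest the present ones, or None.
- capture(name): name is "side" or "top" or "wrist"; returns the picture (384x512x3 uint8, red, green, blue); there is no depth.
- camera_info(name): a dict with "intrinsics" (3x3 intrinsics, pixels), "R" (3x3) and "t" (3): a world point X has camera coordinates R X + t. Camera axes: x right, y down, z forward; pixel columns grow to the right and rows downward; lengths in mm; the calibration is good to about 2 mm. A picture is of the moment at which its call begins: read the wrist's pose just before it. camera_info takes no time and is no camera call; for the wrist camera it gives the pose at the moment of the call.
A pose or a line that the arm cannot do raises manip.MotionError and nothing moves.
- manip.finish_job(): hands the job in; it is judged then, once.
Trained networks look in the newest picture that a camera, given by its name, has taken for a name from the list of things; names that differ only in an ending like _2 or _b are one class to them, and where a whole thing is asked for, a point or a joint stands for the part that bears it (a point fixed in the world has none). Each returns a list of dicts, best first, with "conf" (0 to 1); they miss things now and then, are a little off and sometimes report something else, mostly with a low value. They report only what shows in the picture. A call takes as long as a camera call.
- finder.look_for(name, camera): "bbox" ([left, top, right, bottom] in pixels, round what is visible of it).
- finder.outline_of(name, camera): "mask" (384x512 bool, what is visible of it) and "bbox" ([left, top, right, bottom] in pixels, round what is visible of it).
- finder.spot_point(name, camera): "position" ([column, row] in pixels: a listed point, or the origin of a listed thing).
Readings, each from a call of its own:
- manip.get_time_s(): time.
- manip.get_joints(): joint angles.
- manip.get_qvel(): joint speeds.
- manip.get_joint_torque(): joint torques, N m.
- manip.get_position(): TCP position.
- manip.get_tcp_rot(): TCP orientation.
- manip.get_contact_force(): force on the tool from outside, world axes, zero at the start.
- manip.get_wrist_torque(): the same for the moment, N m.
- manip.get_finger_gap(): finger opening in mm.
- manip.get_grasp_force(): force on a finger pad.
Only numpy, scipy, OpenCV 4.12 (cv2) and the standard library are available. Lean on these libraries where they do the work, as an engineer would, in place of code of your own. Each camera call takes 0.05 s, during which the arm holds its last target. There are 200 camera calls.

TASK

Set the router's speed on the grey control box: with a fingertip, push the lever of the rotary selector round clockwise (seen from above), click by click, to setting 5, which is five clicks from setting 0 at its anticlockwise stop, and let it rest in that click. Then, with the speed set, press the round start button fully down with a fingertip and let it come up again. Do not pinch or grip anything, and leave the square stop button and the things lying about alone.

Things in the scene. Friction and masses are not known exactly. Their poses are not given: they have to be found in the camera images.
- unit: Grey control box screwed to the bench, 180 (x) x 310 (y) x 80 mm high, flat top (the deck); origin at the centre of its underside on the bench, z up. The selector is on the deck at x 0, y +60 mm; the two buttons stand at x +45 and x -45 mm, y -100 mm, either way round.
- dial_axis (a point): On the selector's vertical axis at deck height; axes parallel to the box's. Flat scale plate, 154 mm across, with flat black marks 67 mm from the axis: a radial bar at setting 0, then dots for settings 1 to 7, each larger than the last, 30 degrees apart clockwise. Setting k bears 105 - 30 k degrees from the box's +x towards its +y (0 at 105, 5 at -45 degrees).
- dial (a joint): Selector angle in rad: 0 at setting 0 (anticlockwise stop), grows clockwise seen from above, 0.5236 (30 degrees) per click, stop at setting 7 (3.665). Sprung detents: about 0.14 N m (3 N at 45 mm from the axis) to leave a click; past half-way it snaps on into the next click by itself and rests there. Starts at setting 0, 1 or 2.
- lever_end (a point): Outer end of the selector's lever at mid-height, 55 mm from the axis, 23 mm above the deck. The black lever, the pointer, stands on one side only of a round hub (42 mm across, top 37 mm above the deck): 15 mm thick, reaching 55 mm from the axis, 9 to 37 mm above the deck, white line along its top. It points at the mark of the present setting.
- start_top (a point): Centre of the top of the round start button: grey, 34 mm across, top 22 mm above the deck, in a round black base 50 mm across and 12 mm high. Moves with the button.
- start (a joint): Start button travel in m: 0 up, 0.006 fully down; a spring returns it; about 5 N holds it fully down.
- stop_top (a point): Centre of the top of the square stop button: grey, 31 mm square, top 22 mm above the deck, in a square black base 46 mm wide and 12 mm high. Leave it alone.
- stop (a joint): Stop button travel in m: 0 up, 0.006 fully down.
- collet: Steel collet nut, 26 mm across and 30 mm high, standing loose on the deck by its front edge, between selector and buttons. Origin at the centre of its foot.
- pencil: Flat carpenter's pencil, 170 x 12 x 8 mm, lying on the bench before the box. Origin at the centre of its underside.
- offcut: Wooden offcut, 140 x 45 x 22 mm, lying on the bench to the left (+y) of the box. Origin at the centre of its underside.
- tape: Tape measure, 70 x 36 x 62 mm high, standing on the bench to the right (-y) of the box. Origin at the centre of its underside.
- clamp: Bar clamp, 420 mm long, lying flat on the bench well to the right (-y). Origin on the middle of its bar's underside.
- jar: Glass screw jar, 70 mm across, 90 mm high, to the left (+y), well clear of the box. Origin at the centre of its foot.

How it is judged:
By the outcome, as a careful person would: the job done as asked, in the order asked, and still so for the second after the job is handed in, with the robot touching nothing.
It also fails if it takes over 64 s, if anything falls off the work surface, if the arm or the gripper's body presses on something with over 40 N, if the wrist force passes 120 N, or if a joint passes its speed limit or range.

## Working session

There is one attempt and no reset: what is moved stays moved. The work goes in short steps, each a Python script; the robot and the scene stay as the last script left them, time stands still between calls to the robot, and variables do not carry over. Pictures are saved under pics/ and viewed, at most 10 in all, crops included, and the job is handed in when it is done.

```bash
mkdir -p pics; python3 - <<'E'
from station import manip, capture, camera_info, finder
import cv2, numpy as np
ims=[]
for c in ("top","side"):
    im=capture(c); ims.append(im); i=camera_info(c); print(c,i["intrinsics"],i["R"],i["t"])
    for n in ("unit","dial_axis","lever_end","start_top","stop_top","collet"):
        print(c,n,[(np.round(d["position"],1).tolist(),round(d["conf"],2)) for d in finder.spot_point(n,c)[:2]])
cv2.imwrite("pics/top.png",cv2.resize(ims[0],(800,600))[:,:,::-1]);cv2.imwrite("pics/side.png",cv2.resize(ims[1],(800,600))[:,:,::-1])
print(manip.get_tcp_rot(),manip.get_time_s())
E
```

```text
top [[378.46127254   0.         260.83532967]
 [  0.         378.46127254 188.85985892]
 [  0.           0.           1.        ]] [[-0.01433796 -0.99989273  0.00299133]
 [-0.99382707  0.01392171 -0.11006337]
 [ 0.11000992 -0.00455094 -0.99392007]] [ -70.75246745  551.48170675 1106.56031987]
top unit [([179.3, 179.3], 0.7), ([217.4, 186.9], 0.63)]
top dial_axis [([200.9, 187.3], 0.83)]
top lever_end [([178.4, 177.8], 0.52)]
top start_top [([250.7, 157.5], 0.4)]
top stop_top [([100.0, 236.6], 0.62), ([255.6, 183.3], 0.53)]
top collet [([237.1, 203.8], 0.48), ([247.9, 157.3], 0.43)]
side [[433.40816328   0.         262.22712152]
 [  0.         433.40816328 189.78695882]
 [  0.           0.           1.        ]] [[-0.89833458 -0.43904611  0.0152805 ]
 [-0.25687437  0.4967391  -0.82901498]
 [ 0.35638538 -0.74865799 -0.5590176 ]] [ 447.59016849  252.00403099 1336.15541826]
side unit [([241.9, 224.8], 0.78)]
side dial_axis [([236.1, 217.2], 0.57), ([256.6, 206.8], 0.47)]
side lever_end [([218.5, 222.9], 0.81), ([250.6, 191.3], 0.56)]
side start_top [([247.8, 191.8], 0.74), ([233.7, 185.9], 0.64)]
side stop_top [([224.1, 269.4], 0.6), ([258.4, 188.7], 0.48)]
side collet [([260.1, 207.0], 0.38)]
[3.14145287e+00 4.54803266e-05 3.90811432e-01] 0.7
```

View pics/top.png

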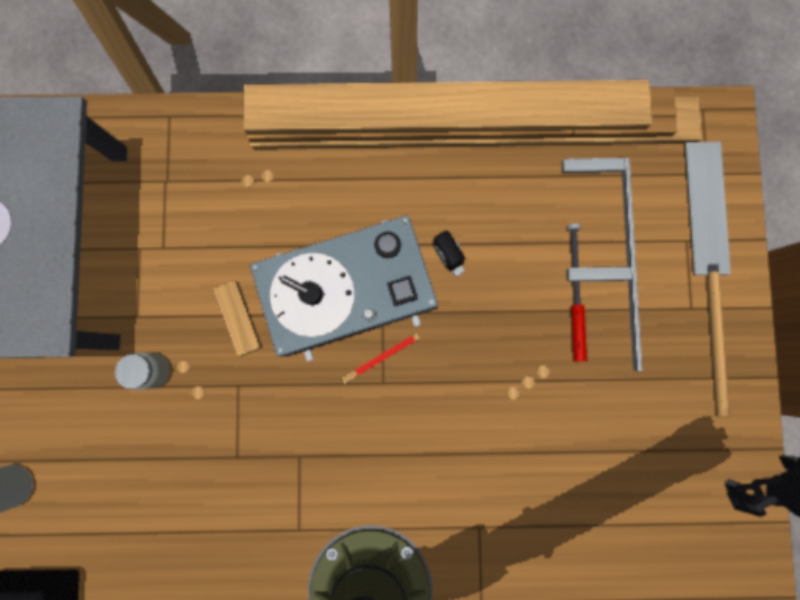

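View pics/side.png

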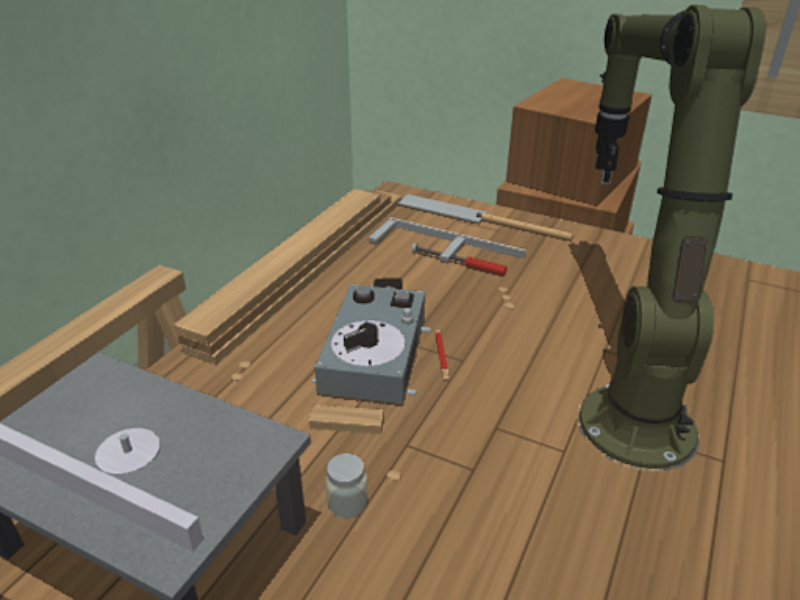

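The pictures show the box turned about +17°. In the top picture (800x600) the hub is at (311,292) and the lever end at (283,279), pointing at about setting 2. The round start button is at (387,244), on the box's +x side, the square stop button at (402,291) and the collet at (369,314). Next is a closer look with the wrist camera, fingers shut.

```bash
cat > h.py <<'E'
import numpy as np, cv2
from station import *
def ray(uv,info,z):
    K,R,t=(np.array(info[k]) for k in ("intrinsics","R","t"))
    c=-R.T@t; d=R.T@np.linalg.solve(K,[uv[0],uv[1],1]); return c+d*(z-c[2])/d[2]
def proj(X,info):
    K,R,t=(np.array(info[k]) for k in ("intrinsics","R","t"))
    p=K@(R@np.asarray(X,float)+t); return p[:2]/p[2]
E
python3 - <<'E'
from h import *
i=camera_info("top"); s=.64
P={n:ray((u*s,v*s),i,z) for n,u,v,z in [("axis",311,292,117),("start",387,244,102),("stop",402,291,102),("c1",252,266,80),("c2",408,219,80),("c3",437,304,80),("c4",281,355,80),("collet",369,314,110)]}
for n in P: print(n,P[n].round(0))
c=np.mean([P[k] for k in("c1","c2","c3","c4")],0); print(c, np.linalg.norm(P["c1"]-P["c2"]),np.linalg.norm(P["c3"]-P["c2"]))
fingers.gripper_to(0)
manip.move_pose([c[0]-40,c[1],400],[np.pi,0,0.29])
inf=camera_info("wrist"); im=capture("wrist")
np.savez("w1.npz",im=im,K=inf["intrinsics"],R=inf["R"],t=inf["t"])
for n in ("unit","dial_axis","lever_end","start_top","stop_top","collet"):
    z={"unit":0,"dial_axis":80,"lever_end":103,"collet":80}.get(n,102)
    print(n,[(np.round(d["position"],1).tolist(),round(d["conf"],2),ray(d["position"],inf,z).round(1)[:2]) for d in finder.spot_point(n,"wrist")[:2]])
cv2.imwrite("pics/w1.png",cv2.resize(im,(800,600))[:,:,::-1]); print(manip.get_time_s(),manip.get_position(),manip.get_joints())
E
```

```text
axis [549.  93. 117.]
start [637. -42. 102.]
stop [550. -68. 102.]
c1 [603. 208.  80.]
c2 [688. -81.  80.]
c3 [ 528. -132.   80.]
c4 [439. 153.  80.]
collet [509.  -9. 110.]
[564.29360815  37.01453549  80.        ] 301.57958449444783 167.90538489018584
unit [([45.6, 147.0], 0.4, array([414.9, 414.2]))]
dial_axis [([216.6, 127.7], 0.86, array([550.6, 101.5])), ([188.1, 103.9], 0.69, array([572.9, 152.6]))]
lever_end [([185.5, 105.9], 0.93, array([570.2, 150.6])), ([219.1, 128.8], 0.47, array([552.4,  95.1]))]
start_top [([326.4, 98.7], 0.65, array([638.3, -44. ]))]
stop_top [([318.1, 161.3], 0.72, array([548.1, -64.9]))]
collet [([270.1, 171.6], 0.58, array([506.9,  -1.1]))]
4.3333 [524.3344094   36.8001425  399.97653364] [ 0.68492623  0.07236051 -0.84702373  1.48495033  0.05417635  1.608674
 -1.4398914 ]
```

View pics/w1.png

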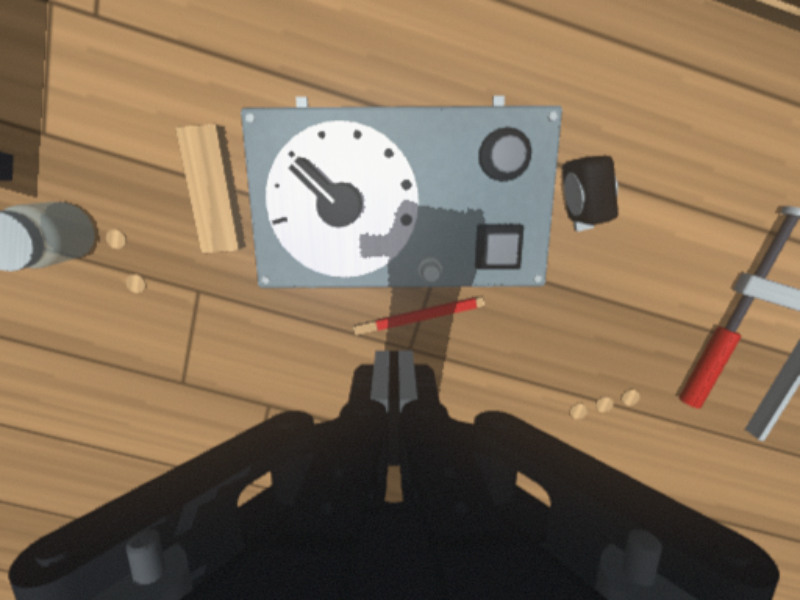

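The wrist picture shows the lever (tip at 298,160) pointing at dot 2. The setting 0 bar is at (280,219) and dot 5 at (389,153). The start button is at (507,153), the stop button at (500,246) and the collet at (430,270). I'll fit the box pose to the corners, marks and button, and check the arc by IK.

```bash
cat >> h.py <<'E'
def unit_pose():
    from scipy.optimize import least_squares
    w=np.load("w1.npz")
    marks=[(280,219),(277,185),(291,154),(322,134),(357,134),(389,153),(406,184),(406,219)]
    L=[];U=[]
    for k,m in enumerate(marks):
        a=np.radians(105-30*k); L.append((67*np.cos(a),60+67*np.sin(a),80)); U.append(m)
    for p,m in [((90,155,80),(243,108)),((90,-155,80),(561,107)),((-90,-155,80),(545,285)),((-90,155,80),(260,288)),((45,-100,102),(510,153)),((-45,-100,102),(502,247))]:
        L.append(p);U.append(m)
    L=np.array(L,float);U=np.array(U)*.64
    def W(q): c,s=np.cos(q[2]),np.sin(q[2]); return np.c_[q[0]+c*L[:,0]-s*L[:,1],q[1]+s*L[:,0]+c*L[:,1],L[:,2]]
    f=lambda q:(np.array([proj(x,w) for x in W(q)])-U).ravel() if 0 else (np.array([proj(x,dict(intrinsics=w["K"],R=w["R"],t=w["t"])) for x in W(q)])-U).ravel()
    r=least_squares(f,[564,37,.29],x_scale=[1,1,.01]); return r.x,f(r.x)
E
sed -i 's/(np.array(\[proj(x,w) for x in W(q)\])-U).ravel() if 0 else //' h.py
python3 - <<'E'
from h import *
q,e=unit_pose(); print(q,e.reshape(-1,2).round(1).tolist())
x,y,th=q; c,s=np.cos(th),np.sin(th); w=lambda a,b:np.array([x+c*a-s*b,y+s*a+c*b])
A=w(0,60); print("axis",A,"start",w(45,-100))
i=camera_info("top")
for n,X in (("axis",[*A,117]),("start",[*w(45,-100),102]),("stop",[*w(-45,-100),102])): print(n,proj(X,i)/.64)
np.save("q.npy",q)
j0=manip.get_joints()
# tool x axis tangential or flipped
for off in (np.pi/2,-np.pi/2):
  for b in (75,45,15,-15,-45):
    be=np.radians(b)+th; p=A+44*np.array([np.cos(be),np.sin(be)])
    j=kin.ik([*p,119],[np.pi,0,be+off]); print(off,b,None if j is None else np.round(j,2))
E
```

```text
[5.66511381e+02 3.95042196e+01 2.95456396e-01] [[0.1, 0.7], [0.1, 0.1], [0.8, -0.3], [-0.1, 0.3], [0.3, 0.1], [-0.2, -0.2], [0.2, 0.1], [0.1, 0.1], [-2.6, -0.8], [2.1, -1.9], [0.8, 1.0], [-1.5, 0.3], [-0.5, 0.3], [0.5, 1.3]]
axis [549.04079107  96.90438065] start [638.67915194 -43.05977284]
axis [308.92429237 291.88506689]
start [387.46160918 242.82159094]
stop [402.50183552 289.61593003]
1.5707963267948966 75 [ 0.59  0.47 -1.08  1.8   0.45  1.15  0.96]
1.5707963267948966 45 [ 0.55  0.5  -1.04  1.75  0.47  1.17  0.46]
1.5707963267948966 15 [ 0.53  0.5  -0.98  1.72  0.45  1.17 -0.02]
1.5707963267948966 -15 [ 0.53  0.48 -0.93  1.71  0.42  1.16 -0.48]
1.5707963267948966 -45 [ 0.52  0.44 -0.86  1.73  0.36  1.14 -0.93]
-1.5707963267948966 75 [ 0.46  0.39 -0.89  1.8   0.33  1.12 -2.09]
-1.5707963267948966 45 [ 0.41  0.41 -0.84  1.75  0.34  1.13 -2.59]
-1.5707963267948966 15 [-0.66  0.34  0.49  1.76 -0.18  1.09 -2.69]
-1.5707963267948966 -15 [ 0.68  0.62 -1.18  1.71  0.61  1.23  2.53]
-1.5707963267948966 -45 [ 0.73  0.6  -1.18  1.73  0.59  1.22  2.05]
```

```bash
python3 - <<'E'
from h import *
x,y,th=np.load("q.npy"); c,s=np.cos(th),np.sin(th)
A=np.array([x-s*60,y+c*60])
def P(b,off,z=118,r=44):
    be=np.radians(b)+th; ct,st=np.cos(be),np.sin(be)
    p=A+r*np.array([ct,st])+off*np.array([-st,ct]); return [*p,z],[np.pi,0,be+np.pi/2]
manip.move_pose(*P(45,34,190))
print("down contact",manip.move_linear(*P(45,34),speed=80,contact_N=8),manip.get_position())
for b in np.r_[45:-39.1:-6]:
    manip.move_linear(*P(b,18.5),speed=50)
    print(b,np.round(manip.get_contact_force(),1),end=" ")
manip.move_linear(*P(-39,34),speed=80)
manip.move_linear(*P(-39,34,220),speed=150)
st=[x+c*45+s*100,y+s*45-c*100]
manip.move_pose([x+c*45+s*100-c*50,y+s*45-c*100-s*50,240],[np.pi,0,th])
inf=camera_info("wrist"); im=capture("wrist")
d=finder.spot_point("start_top","wrist"); print([(ray(k["position"],inf,102).round(1),k["conf"]) for k in d[:2]],st)
d=finder.spot_point("lever_end","wrist"); print([(ray(k["position"],inf,103).round(1),k["conf"]) for k in d[:2]],P(-45,0,103,55)[0])
cv2.imwrite("pics/w2.png",cv2.resize(im,(800,600))[:,:,::-1]); cv2.imwrite("pics/t2.png",cv2.resize(capture("top")[110:260,130:310],(720,600))[:,:,::-1]);print(manip.get_time_s())
E
```

```text
down contact False [540.13604066 151.99004341 118.51267079]
45.0 [-0.3  0.1  0.7] 39.0 [-2.8  0.5  0.1] 33.0 [-2.   1.5 -1.4] 27.0 [-0.4 -1.2 -0.5] 21.0 [0.4 0.1 0.7] 15.0 [ 0.3 -0.2 -0.3] 9.0 [-1.4  2.6  1.4] 3.0 [-1.8  1.1  0.3] -3.0 [-0.3 -0.2  0.2] -9.0 [-0.8  0.1  0.5] -15.0 [-1.1 -0.3 -0.2] -21.0 [-1.2  3.1  0.1] -27.0 [-0.5  1.3  0.8] -33.0 [ 0.3 -0.2  0. ] -39.0 [-0.1  0.1  0.5] [(array([638.3, -39.3, 102. ]), 0.56)] [np.float64(638.6791519354288), np.float64(-43.059772842375054)]
[(array([597.9,  71.7, 103. ]), 0.56)] [np.float64(597.570605536581), np.float64(71.02278277949522), 103]
13.25
```

View pics/w2.png

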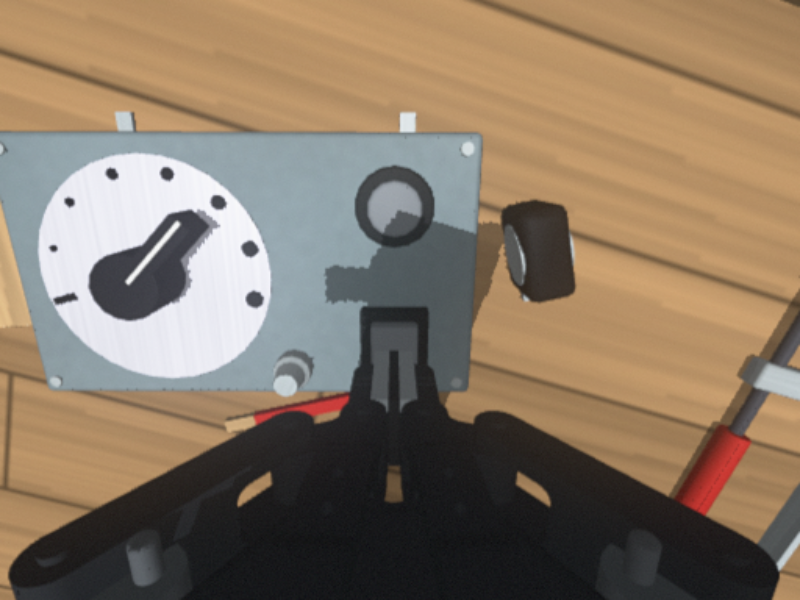

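View pics/t2.png

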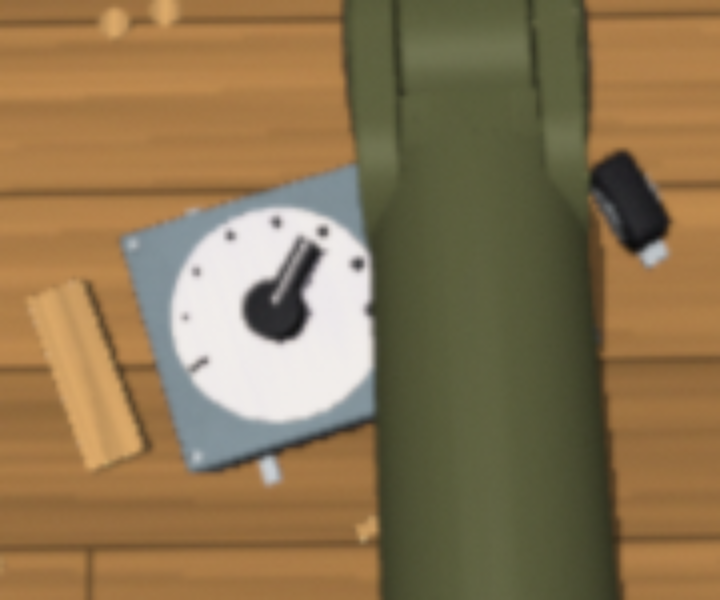

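The lever now points at dot 5, and its measured end matches setting 5 to within 1 mm. The start button is at (395,206) in the wrist view, centred where the fit puts it, so I'll press it.

```bash
python3 - <<'E'
from h import *
x,y,th=np.load("q.npy"); c,s=np.cos(th),np.sin(th)
X,Y=x+c*45+s*100,y+s*45-c*100; o=[np.pi,0,th]; t=manip.tcp_to_tips
manip.move_pose([X,Y,150+t],o)
manip.move_linear([X,Y,107+t],speed=60)
manip.hold(.3); f0=manip.get_contact_force()
print(manip.move_linear([X,Y,91+t],speed=12,contact_N=13),manip.get_position()[2]-t,np.round(manip.get_contact_force()-f0,1))
manip.hold(.3); print(manip.get_position()[2]-t,np.round(manip.get_contact_force()-f0,1))
manip.move_linear([X,Y,130+t],speed=50)
manip.move_linear([X-c*60,Y-s*60,240],speed=150)
manip.hold(.3)
inf=camera_info("wrist"); im=capture("wrist")
print([(ray(k["position"],inf,103).round(1),k["conf"]) for k in finder.spot_point("lever_end","wrist")[:1]])
cv2.imwrite("pics/w3.png",cv2.resize(im,(800,600))[:,:,::-1]); print(manip.get_time_s())
E
```

```text
True 96.32320722714492 [-1.3  0.6  5.2]
96.16857536178642 [-0.9  1.1  5.4]
[(array([599.4,  71.7, 103. ]), 0.63)]
18.175
```

View pics/w3.png

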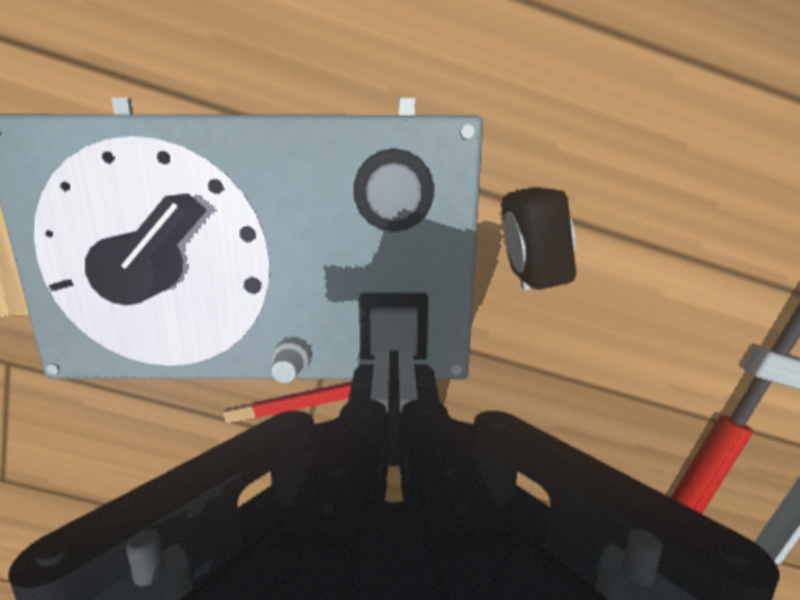

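The stop at 96.3 mm is about full travel, but the resting force of 5.4 N is only just the holding force. I'll press once more, firmly, to be sure it bottoms out.

```bash
python3 - <<'E'
from h import *
x,y,th=np.load("q.npy"); c,s=np.cos(th),np.sin(th)
X,Y=x+c*45+s*100,y+s*45-c*100; t=manip.tcp_to_tips
manip.move_linear([X,Y,130+t],speed=150)
manip.move_linear([X,Y,107+t],speed=60)
manip.hold(.3); f0=manip.get_contact_force()
print(manip.move_linear([X,Y,93+t],speed=12,contact_N=25),manip.get_position()[2]-t,np.round(manip.get_contact_force()-f0,1))
manip.hold(.3); print(manip.get_position()[2]-t,np.round(manip.get_contact_force()-f0,1))
manip.move_linear([X,Y,130+t],speed=50)
manip.move_linear([X-c*60,Y-s*60,240],speed=150)
manip.hold(.5)
inf=camera_info("wrist"); capture("wrist")
print([(ray(k["position"],inf,103).round(1),k["conf"]) for k in finder.spot_point("lever_end","wrist")[:1]],manip.get_time_s())
print(manip.finish_job())
E
```

```text
False 95.95421590381531 [-7.8 -0.8 15.2]
95.9477606779444 [-8.6 -0.2 16.4]
[(array([598.7,  69.5, 103. ]), 0.57)] 23.8
the job is handed in; nothing more can be done
None
```

The selector rests at setting 5 and the start button was pressed fully down and released, twice (the second press, at 16 N, to be sure it bottomed out); the job was handed in at about 24 s with the arm clear and nothing else touched.

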